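# Change over the battery packs at the charging corner

### The arm

A 6-joint arm with a two-finger parallel gripper is mounted at the origin on the work surface. World frame = base frame: x ahead of the robot, y to its left, z up, the work surface at z = 0. Lengths are in m, angles in rad, forces in N, time in s.
With the tool pointing down it reaches from about 0.2 to 0.875 m from the base axis. Payload 3.4 kg.
Tool frame: the origin (TCP) lies between the finger pads; the fingertips stand 11 mm ahead of it and the grasp point (between the pads) lies 8 mm behind it (manip.tip_reach is the distance from the TCP to the fingertips, in m); z points along the fingers, y is the direction in which the jaws open and shut (so a half turn about z gives the same grasp; the last joint's range is limited). The gripper opens to 94 mm and grips with 3 to 60 N. Pads are 16 mm wide; open, the fingers measure 119 mm over their backs; the gripper's body (75 mm by 177 mm) begins 78 mm behind the grasp point.
Start: joints at [-1.465, 0.276, 1.505, -0, 1.361, -0.121], TCP at [0.129, -0.56, 0.216] pointing down, gripper open.
Joint ranges: [-2.89, 2.89], [-0.75, 2.08], [0.22, 2.7], [-1.18, 4.32], [0.11, 2.71], [-2.7, 2.7]. Speed limits (rad/s): [2.57, 2.57, 3.14, 3.14, 3.14, 3.14].

### API

Orientations are given as a unit quaternion [w, x, y, z].
In Python, from workcell import manip, effector, vision, ticket, nets gives the robot as it stands. Calls block until the motion is done:
- manip.move_ptp(position, orientation): joint-space move of the TCP to a pose.
- manip.servo_line(position, rotation=None, v=0.15): straight line of the TCP; rotation=None keeps the orientation; v is the mean speed in m/s.
- manip.move_joints(angles): joint-space move.
- effector.grip(opening, grip_force=None): finger opening in m; grip_force is the grip in N (None keeps the last); returns when the fingers have stopped.
- manip.dwell(seconds).
- manip.solve_ik(position, orientation): joint angles nearest the present ones, or None.
- vision.camera(name): name is "side" or "top"; returns a dict with "pixels" (480x640x3 uint8, blue, green, red), "range_z" (480x640 float32, m along the optical axis (not along the pixel's ray), 0 where there is no reading), "fovy" (degrees; the focal length in pixels is half the picture's height over the tangent of half this angle, whatever the lens; pixels are square), "cx", "cy" (the principal point, pixels), "extrinsics" (4x4, takes a point from world to camera coordinates). Camera axes: x right, y down, z forward; pixel columns grow to the right and rows downward; lengths in m; the calibration is good to about 2 mm. A picture is of the moment at which its call begins.
A pose or a line that the arm cannot do raises manip.MotionError and nothing moves.
- ticket.finish_job(): hands the job in, once; it reports no verdict.
Trained networks look in the newest picture that a camera, given by its name, has taken for a name from the list of things; names that differ only in an ending like _2 or _b are one class to them, and where a whole thing is asked for, a point or a joint stands for the part that bears it (a point fixed in the world has none). Each returns a list of dicts, best first, with "score" (0 to 1); they miss things now and then, are a little off and sometimes report something else, mostly with a low value. They report only what shows in the picture. A call takes as long as a camera call. They do not tell look-alikes from the thing itself.
- nets.regions_of(camera, label): "region" (480x640 bool, what is visible of it) and "extent" ([left, top, right, bottom] in pixels, round what is visible of it).
- nets.spot_point(camera, label): "at" ([row, column] in pixels: a listed point, or the origin of a listed thing).
Readings, each from a call of its own:
- manip.read_time_s(): time.
- manip.read_joints(): joint angles.
- manip.read_joint_vel(): joint speeds.
- manip.read_joint_efforts(): joint torques, N m.
- manip.read_tcp_pos(): TCP position.
- manip.read_ee_rot(): TCP orientation.
- manip.read_contact_force(): force on the tool from outside, world axes, zero at the start.
- manip.read_ft_torque(): the same for the moment, N m.
- manip.read_grip_width(): finger opening in m.
Only numpy, scipy, OpenCV 4.12 (cv2) and the standard library are available. Lean on these libraries where they do the work, as an engineer would, in place of code of your own. Each camera call takes 0.05 s, during which the arm holds its last target. There are 200 camera calls.

### The job

Both chargers have finished: change the battery packs over. Put each flat pack (red lamp) into the charger of its own colour and each charged pack (green lamp) into the ready holder of its own colour, every one upright and fully down in its pocket; each pocket takes one pack only, and the grey mat is free for standing a pack on meanwhile. Set the packs down gently, tip none over, and leave the small spray can standing where it is.

Things in the scene. Friction and masses are not known exactly. Their poses are not given: they have to be found in the camera images.
- blue_charged: charged blue battery pack: green lamp 32 x 20 mm on top, 0.35 kg, 95 mm tall, upright in the blue charger at the start. Upper part: blue block 62 (x) x 46 (y) x 50 mm tall, gripped across the 46 mm; below it a black foot 48 (x) x 38 (y) x 45 mm tall that goes into the pocket, either way round. Origin: centre of the foot's underside; z up
- blue_flat: flat blue battery pack: red lamp 32 x 20 mm on top, 0.35 kg, 95 mm tall, upright in the blue holder at the start. Upper part: blue block 62 (x) x 46 (y) x 50 mm tall, gripped across the 46 mm; below it a black foot 48 (x) x 38 (y) x 45 mm tall that goes into the pocket, either way round. Origin: centre of the foot's underside; z up
- yellow_charged: charged yellow battery pack: green lamp 32 x 20 mm on top, 0.35 kg, 95 mm tall, upright in the yellow charger at the start. Upper part: yellow block 62 (x) x 46 (y) x 50 mm tall, gripped across the 46 mm; below it a black foot 48 (x) x 38 (y) x 45 mm tall that goes into the pocket, either way round. Origin: centre of the foot's underside; z up
- yellow_flat: flat yellow battery pack: red lamp 32 x 20 mm on top, 0.35 kg, 95 mm tall, upright in the yellow holder at the start. Upper part: yellow block 62 (x) x 46 (y) x 50 mm tall, gripped across the 46 mm; below it a black foot 48 (x) x 38 (y) x 45 mm tall that goes into the pocket, either way round. Origin: centre of the foot's underside; z up
- blue_charger: blue charger, fixed: dark housing with blue top cover, 123 mm (x, from -45 to +78) x 100 mm (y) x 45 mm tall, black vent slots and a lead at the back (+x). Pocket 56 (x) x 46 (y) mm, floor 12 mm above the bench, where a pack's underside rests; mouth at 45 mm, flared to 72 x 62 mm. Origin: at bench height under the pocket's centre; z up
- blue_holder: blue ready holder, fixed: plain blue socket 82 (x) x 72 (y) x 45 mm tall with a screwed-down ear at each x end (118 mm overall), no vents. Pocket 56 (x) x 46 (y) mm, floor 12 mm above the bench, where a pack's underside rests; mouth at 45 mm, flared to 72 x 62 mm. Origin: at bench height under the pocket's centre; z up
- yellow_charger: yellow charger, fixed: dark housing with yellow top cover, 123 mm (x, from -45 to +78) x 100 mm (y) x 45 mm tall, black vent slots and a lead at the back (+x). Pocket 56 (x) x 46 (y) mm, floor 12 mm above the bench, where a pack's underside rests; mouth at 45 mm, flared to 72 x 62 mm. Origin: at bench height under the pocket's centre; z up
- yellow_holder: yellow ready holder, fixed: plain yellow socket 82 (x) x 72 (y) x 45 mm tall with a screwed-down ear at each x end (118 mm overall), no vents. Pocket 56 (x) x 46 (y) mm, floor 12 mm above the bench, where a pack's underside rests; mouth at 45 mm, flared to 72 x 62 mm. Origin: at bench height under the pocket's centre; z up
- mat: free spot: light grey flat rubber mat on the bench, 110 by 110 mm, 4 mm thick, fixed, empty at the start. Origin: centre of its underside
- can: small spray can with a red body, loose bystander, 46 mm in diameter, 120 mm tall, standing among the stations. Origin: centre of its underside; z up
Not all that is in view belongs to the job. Leave any turquoise look-alike of the blue_holder alone. What is shaped like the blue_charged but turquoise is not meant.

How it is judged:
At the end, for the whole second after the job is handed in: Flat packs in the chargers, charged packs in the holders, each of its own colour: within 10 mm of the pocket's centre, underside less than 5 mm above the pocket floor, upright within 0.1 rad, at rest; the can stands upright (0.2 rad) (horizontal distance between blue_charged and blue_holder below 0.01 m and z of blue_charged in the frame of blue_holder below 0.017 m and angle between each of blue_charged, blue_flat, yellow_charged, yellow_flat's own z axis and vertical below 0.1 rad and linear speed of each of blue_charged, blue_flat, yellow_charged, yellow_flat below 0.02 m/s and angular speed of each of blue_charged, blue_flat, yellow_charged, yellow_flat below 0.2 rad/s and horizontal distance between blue_flat and blue_charger below 0.01 m and z of blue_flat in the frame of blue_charger below 0.017 m and horizontal distance between yellow_charged and yellow_holder below 0.01 m and z of yellow_charged in the frame of yellow_holder below 0.017 m and horizontal distance between yellow_flat and yellow_charger below 0.01 m and z of yellow_flat in the frame of yellow_charger below 0.017 m and angle between can's own z axis and vertical below 0.2 rad); the robot touches nothing.
It fails at once if a pack is tipped over (more than 0.7 rad from upright) (angle between any of blue_charged, blue_flat, yellow_charged, yellow_flat's own z axis and vertical above 0.7 rad).
It fails at once if a pack is dropped or thrown (let go and moving faster than 0.5 m/s, a fall of about 13 mm) ((contact force between blue_charged and the fingers below 0.05 N and linear speed of blue_charged above 0.5 m/s) or (contact force between blue_flat and the fingers below 0.05 N and linear speed of blue_flat above 0.5 m/s) or (contact force between yellow_charged and the fingers below 0.05 N and linear speed of yellow_charged above 0.5 m/s) or (contact force between yellow_flat and the fingers below 0.05 N and linear speed of yellow_flat above 0.5 m/s)).
It fails at once if a pack is rammed into a pocket or onto the mat (more than 80 N) (contact force between any of blue_charged, blue_flat, yellow_charged, yellow_flat and blue_charger above 80 N or contact force between any of blue_charged, blue_flat, yellow_charged, yellow_flat and yellow_charger above 80 N or contact force between any of blue_charged, blue_flat, yellow_charged, yellow_flat and blue_holder above 80 N or contact force between any of blue_charged, blue_flat, yellow_charged, yellow_flat and yellow_holder above 80 N or contact force between any of blue_charged, blue_flat, yellow_charged, yellow_flat and mat above 80 N).
It fails at once if the spray can is knocked over or shifted by more than 20 mm (distance of can from where it was at the start of the episode above 0.02 m or angle between can's own z axis and vertical above 0.3 rad).
It also fails if it takes over 136 s, if anything falls off the work surface, if the arm or the gripper's body presses on something with over 40 N, if the wrist force passes 120 N, or if a joint passes its speed limit or range.

## Working session

There is one attempt and no reset: what is moved stays moved. The work goes in short steps, each a Python script; the robot and the scene stay as the last script left them, time stands still between calls to the robot, and variables do not carry over. Pictures are saved under pics/ and viewed, about 12 in all and at most 16, crops included, and the job is handed in when it is done.

```bash
mkdir -p pics; cat > h.py <<'E'
import numpy as np, cv2
from workcell import manip, effector, vision, ticket, nets
def cam(n,save=None):
    d=vision.camera(n)
    if save: cv2.imwrite(f'pics/{save}.png',d['pixels'])
    return d
def cloud(d):
    f=240/np.tan(np.radians(d['fovy'])/2); z=d['range_z'].astype(float)
    v,u=np.mgrid[:480,:640]
    p=np.stack([(u-d['cx'])*z/f,(v-d['cy'])*z/f,z],-1)
    E=np.array(d['extrinsics']); w=(p-E[:3,3])@E[:3,:3]
    w[z==0]=np.nan
    return w
E
python3 - <<'E'
from h import *
for n in('top','side'):
    d=cam(n,n+'0'); w=cloud(d); print(n,d['fovy'],np.round(d['extrinsics'],3).tolist())
    for l in ['blue_charged','blue_flat','yellow_charged','yellow_flat','blue_charger','blue_holder','yellow_charger','yellow_holder','mat','can']:
        for r in nets.regions_of(n,l)[:4]:
            m=r['region']; p=w[m]; p=p[~np.isnan(p[:,0])]
            if len(p)<10: continue
            t=np.percentile(p[:,2],90); q=p[p[:,2]>t-.006]
            rc=cv2.minAreaRect((q[:,:2]*1000).astype(np.float32))
            print(l,round(r['score'],2),np.round(r['extent']).tolist(),'ztop',round(t,3),'rect',np.round(rc[0]),np.round(rc[1]),round(rc[2],1))
E
```

```text
top 57.94558734679153 [[-0.008, -1.0, 0.022, -0.085], [-0.997, 0.007, -0.077, 0.435], [0.077, -0.023, -0.997, 0.923], [0.0, 0.0, 0.0, 1.0]]
blue_charged 0.89 [272.0, 118.0, 296.0, 154.0] ztop 0.108 rect [640.   6.] [45. 61.] 82.8
blue_charged 0.81 [200.0, 131.0, 244.0, 172.0] ztop 0.096 rect [613. 131.] [62. 45.] 49.2
blue_flat 0.71 [350.0, 218.0, 374.0, 252.0] ztop 0.108 rect [ 432. -153.] [61. 46.] 4.6
yellow_charged 0.81 [410.0, 129.0, 444.0, 168.0] ztop 0.108 rect [ 615. -294.] [62. 45.] 11.4
yellow_charged 0.71 [272.0, 119.0, 297.0, 160.0] ztop 0.108 rect [640.   6.] [46. 61.] 82.8
yellow_charged 0.16 [125.0, 135.0, 180.0, 188.0] ztop 0.005 rect [616. 299.] [113. 114.] 4.2
yellow_flat 0.76 [179.0, 207.0, 211.0, 241.0] ztop 0.108 rect [463. 188.] [62. 46.] 5.0
blue_charger 0.71 [257.0, 93.0, 314.0, 173.0] ztop 0.046 rect [657.   4.] [100. 124.] 82.1
blue_holder 0.97 [370.0, 285.0, 417.0, 344.0] ztop 0.043 rect [ 269. -220.] [72. 82.] 79.1
blue_holder 0.8 [341.0, 214.0, 380.0, 269.0] ztop 0.044 rect [ 433. -152.] [82. 70.] 4.3
blue_holder 0.69 [473.0, 295.0, 527.0, 360.0] ztop 0.0
[... 1425 characters left out ...]
 0.9 [307.0, 216.0, 366.0, 251.0] ztop 0.043 rect [ 433. -151.] [82. 73.] 4.7
blue_holder 0.86 [421.0, 165.0, 443.0, 200.0] ztop 0.043 rect [ 257. -243.] [ 36. 492.] 3.6
blue_holder 0.84 [387.0, 209.0, 428.0, 246.0] ztop 0.043 rect [ 280. -121.] [ 58. 281.] 3.2
yellow_charger 0.75 [234.0, 173.0, 306.0, 206.0] ztop 0.045 rect [ 631. -288.] [124. 104.] 12.6
yellow_charger 0.29 [216.0, 310.0, 300.0, 367.0] ztop 0.044 rect [463. 188.] [83. 75.] 4.6
yellow_holder 0.59 [217.0, 310.0, 298.0, 365.0] ztop 0.044 rect [463. 188.] [83. 75.] 4.6
mat 0.92 [87.0, 332.0, 188.0, 401.0] ztop 0.005 rect [616. 295.] [115. 116.] 4.5
can 0.83 [277.0, 220.0, 304.0, 287.0] ztop 0.119 rect [471.  15.] [42. 43.] 40.4
```

```bash
python3 - <<'E'
import cv2
a=cv2.imread('pics/top0.png')[80:380,120:540]
cv2.imwrite('pics/top0c.png',cv2.resize(a,None,fx=1.9,fy=1.9,interpolation=cv2.INTER_CUBIC))
E
```

```text
(no output)
```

View pics/top0c.png

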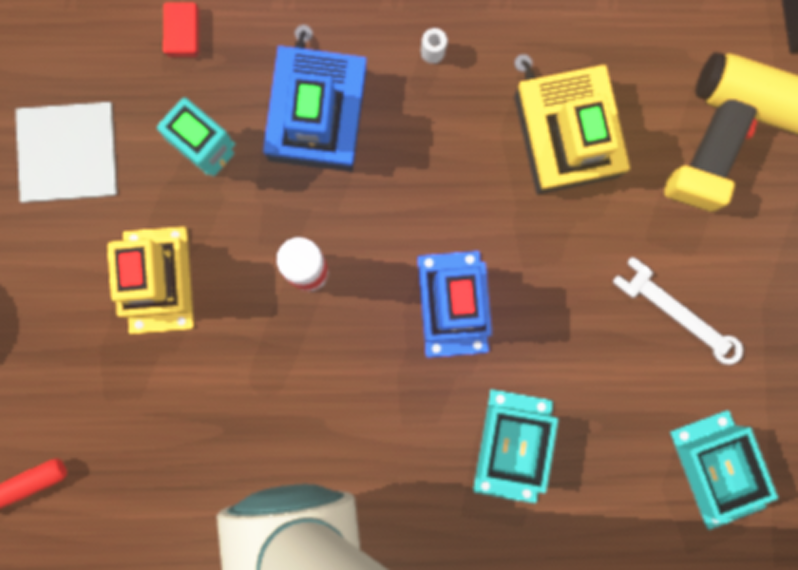

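View pics/side0.png

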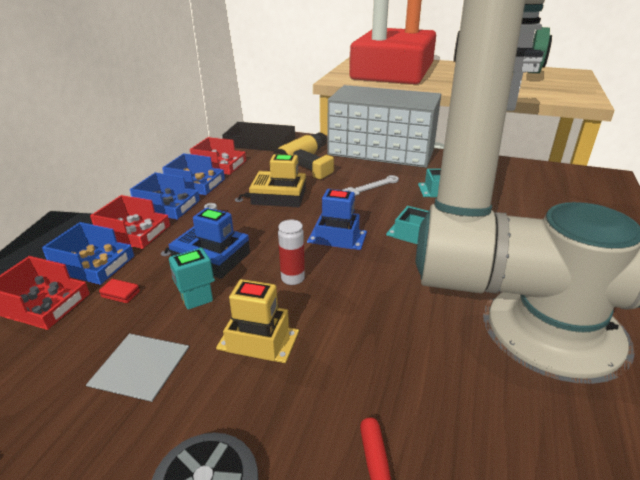

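The top crop shows four packs that fit by colour and lamp:
- Blue charged: blue with a green lamp, at (309,102) in the vented charger.
- Blue flat: red lamp, at (461,297) in the blue holder.
- Yellow charged: at (593,124).
- Yellow flat: at (131,268).

The turquoise pack at (190,128) and the turquoise sockets at (515,445) and (728,468) are look-alikes, so I'll leave them alone. The can is at (302,262) and the mat at (66,152).

I'll start with blue charged, moving it to the mat.

```bash
cat >> h.py <<'E'
from scipy.spatial.transform import Rotation as R
S={'BC':(.6403,.0062,-7.6,.012),'BH':(.4325,-.1525,4.5,.012),'YC':(.6155,-.2942,11.4,.012),'YH':(.4635,.188,4.8,.012),'M':(.6155,.297,4,.004)}
H=.22; G=.065   # travel TCP height; TCP above pack underside
def quat(deg):
    best=None
    for k in (0,180):
        t=np.radians(deg+k); y=np.array([-np.sin(t),np.cos(t),0]); z=np.array([0,0,-1.])
        q=R.from_matrix(np.c_[np.cross(y,z),y,z]).as_quat(); q=[q[3],*q[:3]]
        yield q
def pose(s):
    x,y,d,_=S[s]; c=[]
    for q in quat(d):
        j=manip.solve_ik([x,y,H],q)
        if j is not None: c.append((abs(j[5]),q))
    return min(c,key=lambda a:a[0])[1]
def pick(s):
    x,y,d,f=S[s]; q=pose(s); effector.grip(.075)
    manip.move_ptp([x,y,H],q) if s=='BC' and manip.read_tcp_pos()[1]<-.5 else manip.servo_line([x,y,H],q,v=.25)
    manip.servo_line([x,y,f+G],v=.15)
    effector.grip(.03,30); w=manip.read_grip_width()
    print('pick',s,'width',round(w,4))
    if abs(w-.046)>.004: raise SystemExit('bad grip')
    manip.servo_line([x,y,f+G+.06],v=.08); manip.servo_line([x,y,H],v=.15)
    print('  held width',round(manip.read_grip_width(),4),'F',np.round(manip.read_contact_force(),1))
def place(s):
    x,y,d,f=S[s]; manip.servo_line([x,y,H],pose(s),v=.22); manip.dwell(.2)
    b=np.array(manip.read_contact_force())
    for z in [.05,.04,.03,.02,.01,.005,.003,.002,.001,0,-.001]:
        manip.servo_line([x,y,f+G+z],v=.15 if z==.05 else .04)
        dF=np.array(manip.read_contact_force())-b
        if z<.05 and dF[2]>6 and z<=.003: break
        if np.linalg.norm(dF)>20: 
            print('  stuck at',z,np.round(dF,1)); raise SystemExit
    print('place',s,'z',z,'dF',np.round(dF,1))
    effector.grip(.075); manip.servo_line([x,y,H],v=.15)
    print('  t',round(manip.read_time_s(),1))
E
python3 - <<'E'
from h import *
for s in S:
    q=pose(s); x,y,d,f=S[s]; print(s,[np.round(manip.solve_ik([x,y,z],q),2).tolist() for z in (H,f+G)])
pick('BC'); place('M')
cam('side','s1')
E
```

```text
BC [[-0.1, 0.37, 1.35, -0.0, 1.42, -1.54], [-0.1, 0.47, 1.56, -0.0, 1.11, -1.54]]
BH [[-0.49, 0.1, 1.73, -0.0, 1.32, 1.0], [-0.49, 0.23, 1.96, -0.0, 0.95, 1.0]]
YC [[-0.55, 0.44, 1.25, -0.0, 1.46, 0.82], [-0.55, 0.53, 1.46, -0.0, 1.16, 0.82]]
YH [[0.25, 0.16, 1.65, -0.0, 1.33, -1.41], [0.25, 0.29, 1.87, -0.0, 0.98, -1.41]]
M [[0.35, 0.44, 1.24, -0.0, 1.46, -1.29], [0.35, 0.54, 1.46, -0.0, 1.14, -1.29]]
pick BC width 0.0458
  held width 0.0458 F [ 0.3  0.4 -4.7]
place M z -0.001 dF [-3.  -2.4  9.7]
  t 15.0
```

View pics/s1.png

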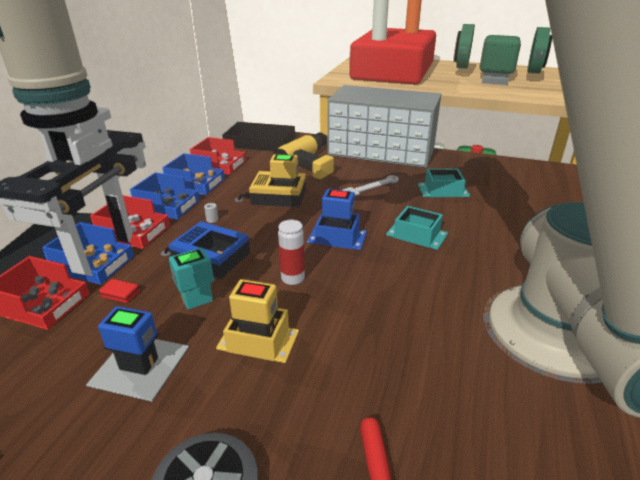

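The blue charged pack is standing upright on the mat at pixel (130,340), and the blue charger at (210,245) is empty. I'll pick wrist turns closest to the current joint and finish the blue pair.

```bash
sed -i 's/c.append((abs(j\[5\]),q))/c.append((abs(j[5]-manip.read_joints()[5])+(9 if abs(j[5])>2.4 else 0),q))/' h.py
python3 - <<'E'
from h import *
pick('BH'); place('BC'); pick('M'); place('BH')
d=cam('top','t2'); cam('side','s2')
E
python3 -c "
import cv2,numpy as np
a=cv2.imread('pics/t2.png')[80:380,120:540];cv2.imwrite('pics/t2c.png',cv2.resize(a,None,fx=1.9,fy=1.9))"
```

```text
pick BH width 0.0456
  held width 0.0456 F [ 0.1 -1.1 -3.2]
place BC z -0.001 dF [-1.7 -1.   9.2]
  t 27.8
pick M width 0.0459
  held width 0.0458 F [ 0.3 -0.4 -5.7]
place BH z -0.001 dF [-1.8  1.4 11.1]
  t 40.9
```

View pics/s2.png

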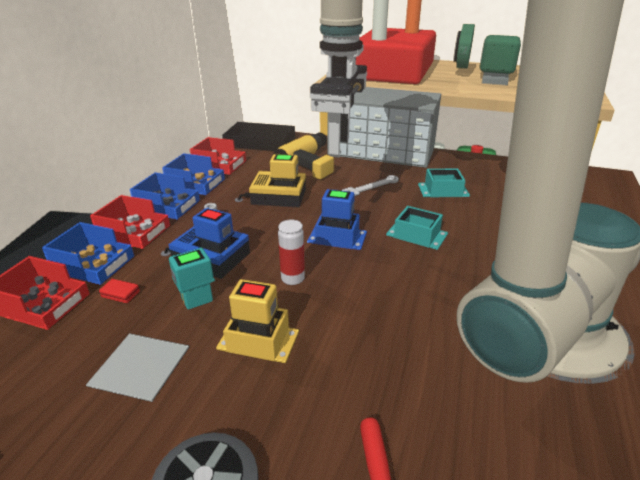

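The blue pair is swapped: red lamp in the charger at (210,215), green lamp in the holder at (338,197). The can hasn't moved. Next is the yellow pair, followed by a measured final check.

```bash
python3 - <<'E'
from h import *
pick('YC'); place('M'); pick('YH'); place('YC'); pick('M'); place('YH')
manip.servo_line([.3,.3,.3],v=.25)
for n in('top','side'):
    d=cam(n,n+'3'); w=cloud(d)
    for s,(x,y,a,f) in S.items():
        m=(np.hypot(w[...,0]-x,w[...,1]-y)<.05)&(w[...,2]>.085)&(w[...,2]<.13)
        p=w[m]
        if len(p)<20: print(n,s,'empty');continue
        t=np.median(p[:,2]); q=p[abs(p[:,2]-t)<.005]; rc=cv2.minAreaRect((q[:,:2]*1000).astype(np.float32))
        c=np.polyfit  # plane tilt
        A=np.c_[q[:,:2],np.ones(len(q))]; g=np.linalg.lstsq(A,q[:,2],rcond=None)[0]
        print(n,s,'top z',round(t,4),'off mm',np.round(np.array(rc[0])-1000*np.array([x,y]),1),'tilt',np.round(np.hypot(*g[:2]),3))
    r=nets.regions_of(n,'can'); p=w[r[0]['region']]; p=p[p[:,2]>.113]; print('can',np.round(p.mean(0),3))
print(manip.read_time_s())
a=cv2.imread('pics/top3.png')[80:380,120:540];cv2.imwrite('pics/t3c.png',cv2.resize(a,None,fx=1.9,fy=1.9))
E
```

```text
pick YC width 0.0457
  held width 0.0458 F [-0.5  0.7 -4.1]
place M z -0.001 dF [-1.9 -1.   9.8]
  t 54.4
pick YH width 0.0459
  held width 0.046 F [-0.2 -0.3 -4.7]
place YC z -0.001 dF [-0.8  1.7 10.9]
  t 67.0
pick M width 0.0459
  held width 0.046 F [-0.5 -1.  -4.8]
place YH z -0.001 dF [-0.6 -1.5 10.9]
  t 80.0
top BC top z 0.1058 off mm [-0.8  0.4] tilt 0.011
top BH top z 0.1057 off mm [-0.1  0.4] tilt 0.011
top YC top z 0.1053 off mm [-0.   0.9] tilt 0.017
top YH top z 0.1058 off mm [-0.4  0. ] tilt 0.006
top M empty
can [0.472 0.015 0.119]
side BC top z 0.1045 off mm [-1.   1.6] tilt 0.062
side BH empty
side YC empty
side YH top z 0.1056 off mm [-0.7  1.3] tilt 0.058
side M empty
can [0.47  0.018 0.119]
81.175
```

View pics/t3c.png

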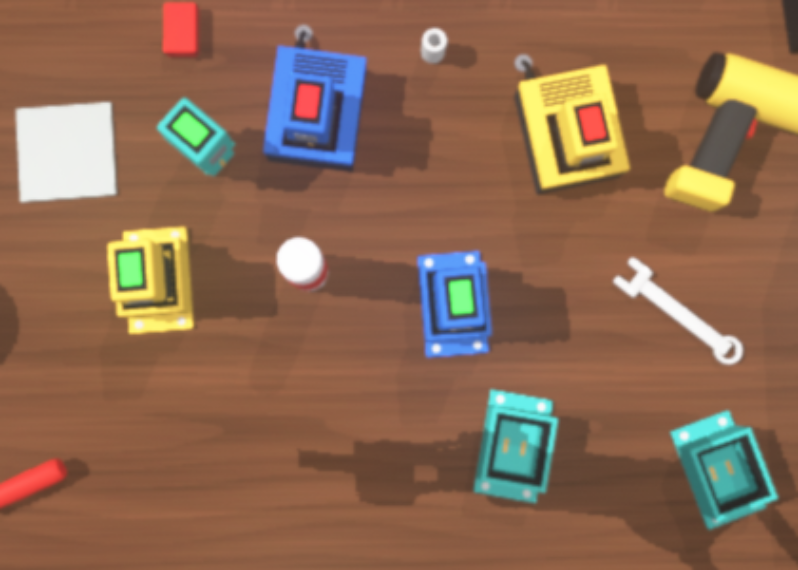

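View pics/side3.png

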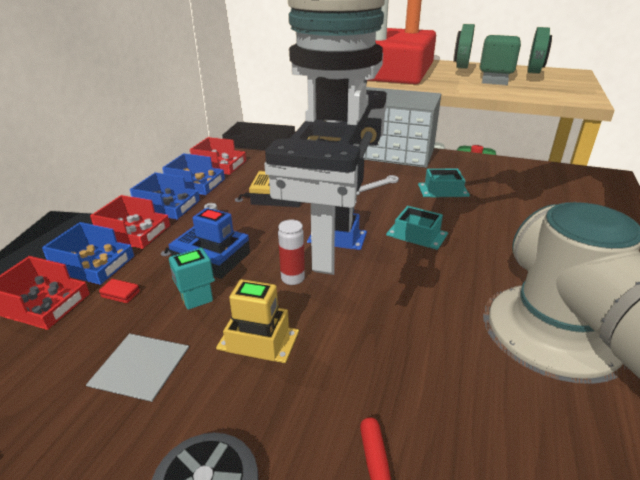

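The top crop shows red lamps in both chargers, at (307,101) and (593,124), and green lamps in both holders, at (461,297) and (130,268). The mat is empty and the can is at (302,262), as before. The gripper is clear of everything.

```bash
python3 -c "
from h import *
ticket.finish_job()"
```

```text
the job is handed in; nothing more can be done
```

I changed over all four packs and handed the job in at about 81 s of the 136 s allowed. Each charged pack waited on the mat while its flat pack went into the charger, then moved to the holder.

**Final top view:**
- **Colours and places:** red lamps are in both chargers and green lamps in both holders, each in its own colour.
- **Fit:** every pack is within about 1 mm of its pocket centre, and its top is at about 0.106 m, where a fully seated pack's should be (0.107 m).
- **Tilt:** no more than 0.017 rad on any pack.
- **Force:** the wrist force rose by only about 9–11 N on each set-down.
- **Surroundings:** the can is where it was, the mat is empty and the turquoise look-alikes are untouched.

**Checks that disagreed or failed:**
- **Side-view tilt:** this camera gave about 0.06 rad for the two packs it could see. That is still within the 0.1 rad limit. I put the difference down to side-face pixels in the fit, but did not confirm it.
- **Hidden packs:** the arm hid the other two packs from the side camera, so the final check on those rests on the top view alone.

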